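Show the returned mug to the inspection camera

TASK

Lift the white mug out of the steel tilting bin without tipping the bin, and carry it upright to the blue inspection mat. Hold it there in the gripper, level and still, over the middle of the mat with its underside about 10 cm above the counter, for at least two seconds so that it can be photographed, and finish while still holding it up. Leave everything else where it is.

Things in the scene. Friction and masses are not known exactly. Their poses are not given: they have to be found in the camera images.
- mug: White ceramic mug, upright on the bin's inner floor: straight round body 64 mm in diameter, 80 mm high, wall 4 mm, 0.2 to 0.35 kg. Origin: centre of its underside; z up its axis. Handle: 10 mm thick loop on its own +y side, reaching 36 mm out, 13 to 71 mm above the underside; its +x and -x sides are bare. Any yaw, in either half of the bin.
- bin: Stand of the steel tilting bin, fixed on the left or right of the counter. Origin: on the counter under the bin's centre; -x is its front (to the robot). Carries an open tray 244 (x) x 384 (y) mm, walls 4 mm; heights above the counter: inner floor 54 mm, front wall 104, other walls 120. A yellow lip juts 33 mm from the front wall's top. Side brackets at y = +-200 mm, 95 mm high.
- bin_tray (a joint): Forward tilt of the bin tray about its side hinges (along the stand's y, 75 mm above the counter): 0 = level at its stop, as it starts, up to 0.35 rad with the front lip pressed down. A spring holds it level; roughly 10 N down on the front lip starts to tip it, and it springs back.
- mat: Blue inspection mat with a white cross in the middle, fixed to the counter on the other side from the bin, 180 x 180 x 3 mm. Origin: centre of its underside, on the counter.
- bell_bin: Chrome bicycle bell on a round black base, 55 mm across, 41 mm high, standing in the other half of the bin from the mug (centres at least 140 mm apart). Origin: centre of its underside. To be left alone.
- bell_counter: A second such bell, on the counter beside the mat. Origin: centre of its underside. To be left alone.
- scanner: Red plastic handheld scanner lying on its side on the counter beyond the bin and the mat, about 110 x 175 mm, 45 mm high. Origin: on its underside near the middle of its head. To be left alone.
- case: Black rubber phone case lying flat on the counter beyond the mat, 75 x 150 x 12 mm. Origin: centre of its underside. To be left alone.
- carton: Small taped cardboard box on the counter between the robot and the mat, 70 x 100 x 50 mm. Origin: centre of its underside. To be left alone.
- label_roll: Roll of blank white labels standing on its flat side on the counter beside the mat, 76 mm across, 45 mm high. Origin: centre of its underside. To be left alone.
Not all that is in view belongs to the job. What is shaped like the mug but turquoise is not meant.

How it is judged:
On the way, in this order (a step that is already met when the one before it is completed fails the run):
1. the mug is lifted clear of the bin, upright (height (world z) of mug above 0.1 m and contact force between mug and bin below 0.1 N and contact force between mug and the fingers above 0.5 N and angle between mug's own z axis and vertical below 0.3 rad), for 0.1 s.
2. the mug is held level and still over the middle of the mat (horizontal distance between mug and mat below 0.05 m and height (world z) of mug between 0.06 and 0.16 m and angle between mug's own z axis and vertical below 0.12 rad and linear speed of mug below 0.03 m/s and angular speed of mug below 0.2 rad/s and contact force between mug and the fingers above 0.5 N), for 1.5 s.
At the end, for the whole second after the job is handed in: Mug in the fingers, within 50 mm of the mat centre (from above), underside 60 to 160 mm above the counter, upright within 0.12 rad, slower than 0.03 m/s and 0.2 rad/s, clear of bin and mat (so for 1.5 s on the way); tray level (0.05 rad); every other thing within 30 mm of its start (all of step 2 and contact force between mug and mat below 0.1 N and contact force between mug and bin below 0.1 N and value of joint bin_tray below 0.05 rad and distance of each of bell_bin, bell_counter, scanner, case, carton, label_roll from where it was at the start of the episode below 0.03 m); the arm keeps its last pose, push and grip.
It fails at once if the bin is tipped (more than 0.12 rad) (value of joint bin_tray above 0.12 rad).
It fails at once if the mug is tilted more than 0.4 rad (angle between mug's own z axis and vertical above 0.4 rad).
It fails at once if another thing is moved more than 40 mm (distance of any of bell_bin, bell_counter, scanner, case, carton, label_roll from where it was at the start of the episode above 0.04 m).
It also fails if it takes over 42 s, if anything falls off the work surface, if the arm or the gripper's body presses on something with over 40 N, if the wrist force passes 120 N, or if a joint passes its speed limit or range.

ROBOT

A 6-joint arm with a two-finger parallel gripper is mounted at the origin on the work surface. World frame = base frame: x ahead of the robot, y to its left, z up, the work surface at z = 0. Lengths are in m, angles in rad, forces in N, time in s.
With the tool pointing down it reaches from about 0.35 to 0.775 m from the base axis. Payload 7.3 kg.
Tool frame: the origin (TCP) lies at the very end of the fingers, on their centre line; the grasp point (between the pads) lies 19 mm behind it; x points along the fingers, y is the direction in which the jaws open and shut, and the axes are right-handed (so a half turn about x gives the same grasp; the last joint's range is limited). The gripper opens to 92 mm and grips with 3 to 60 N. Pads are 19 mm wide; open, the fingers measure 130 mm over their backs; the gripper's body (75 mm by 190 mm) begins 47 mm behind the grasp point.
Start: joints at [1.016, 0.342, 1.524, -0, 1.275, -0.146], TCP at [0.209, 0.482, 0.227] pointing down, gripper open.
Joint ranges: [-2.53, 2.53], [-0.77, 2.02], [0.04, 2.7], [-1, 4.14], [0.28, 2.66], [-3.11, 3.11]. Speed limits (rad/s): [2.57, 2.57, 3.14, 3.14, 3.14, 3.14].

INTERFACE

Orientations are given as a rotation vector (axis times angle).
In Python, from workcell import bot gives the robot as it stands.
- The arm moves only by the shell command python3 -m inch 'ROWS' [FORCE]. ROWS is a JSON object of lists of equal length, an entry for each row: "travel": the shift along the world's x, y, z in mm, a list of three; "turn": the turn about the world's z in rad; "jaw": the gripper's target within -1 to 1 (fully open at 1, half-way at 0, shut at -1). A call has 1 to 10 rows; each row shifts and turns the commanded pose from where the row before left it; what a row does not reach is not made up. A row lasts 1/12 s, in which the tool goes at most 41.7 mm and 7.16 degrees, less where a joint would pass 70% of its speed; a pose out of reach is approached as far as the arm can. A call is refused whole if a number of a shift passes 41.7 or a number of a turn 0.125, either way. A call with a gripper value outside its range is refused whole. The fingers move at their own pace and stop on an object; FORCE is the grip in N (left out, the last holds). Time passes only in rows, so rows that do not move let the fingers close. It gives the time, the measured TCP pose, the force and the opening at its end, in the units of the state.
- bot.get_obs(): the state, without advancing time (a new reading comes with each control period).
- bot.capture(name): name is "scene" or "side" or "wrist"; returns the picture (400x640x3 uint8, blue, green, red); there is no depth.
- bot.camera_params(name): a dict with "fx", "fy", "cx", "cy" (pixels), "rvec" (rotation vector, rad) and "tvec" (3), from world to camera coordinates, as OpenCV has them. Camera axes: x right, y down, z forward; pixel columns grow to the right and rows downward; lengths in m; the calibration is good to about 2 mm. The wrist camera is an equidistant fisheye: a pixel r from the principal point sees the ray r / f radians off the axis. A picture is of the moment at which its call begins: read the wrist's pose just before it. camera_params takes no time and is no camera call; for the wrist camera it gives the pose at the moment of the call.
- bot.sign_off(): hands the job in, once; it reports no verdict.
The state is a dict: "t": time; "q": joint angles; "joint_velocities": joint speeds; "tau": joint torques, N m; "ee_pos": TCP position; "ee_rot": TCP orientation; "wrist_force": force on the tool from outside, world axes, zero at the start; "ft_torque": the same for the moment, N m; "finger_gap": finger opening in m.
Only numpy, scipy, OpenCV 4.12 (cv2) and the standard library are available. Lean on these libraries where they do the work, as an engineer would, in place of code of your own. Each camera call takes 0.05 s, during which the arm holds its last target. There are 200 camera calls.

## Working session

There is one attempt and no reset: what is moved stays moved. The work goes in short steps, Python scripts to look and compute and a shell command to move; the robot and the scene stay as the last step left them, time stands still between calls to the robot, and variables do not carry over. Pictures are saved under pics/ and viewed, about 8 in all and at most 12, crops included, and the job is handed in when it is done.

```bash
mkdir -p pics; cat > h.py <<'E'
import numpy as np, cv2
from workcell import bot
def ray(name,u,v,p=None):
    p=p or bot.camera_params(name)
    R=cv2.Rodrigues(np.array(p["rvec"],float))[0]; t=np.array(p["tvec"],float)
    x=(u-p["cx"])/p["fx"]; y=(v-p["cy"])/p["fy"]
    if name=="wrist":
        r=np.hypot(x,y); d=np.array([np.sin(r)*x/r,np.sin(r)*y/r,np.cos(r)]) if r>1e-9 else np.array([0,0,1.])
    else: d=np.array([x,y,1.])
    return -R.T@t, R.T@d
def onz(name,u,v,z,p=None):
    o,d=ray(name,u,v,p); return o+d*(z-o[2])/d[2]
E
python3 - <<'E'
from h import *
o=bot.get_obs(); print(o["ee_pos"],o["ee_rot"],o["finger_gap"],o["t"])
for n in("scene","side","wrist"):
    p=bot.camera_params(n); print(n,p["fx"],ray(n,320,200,p)[0].round(3),ray(n,321,200,p)[1].round(2))
    cv2.imwrite(f"pics/{n}0.png",bot.capture(n))
E
```

```text
[0.20845333 0.48140082 0.22607424] [ 0.31959428  1.547409   -0.32177785] 0.0915520481186853 0.0
scene 398.6344927477206 [1.439 0.404 0.722] [-0.77 -0.33 -0.55]
side 393.49849054535 [ 0.097 -0.91   0.649] [ 0.39  0.77 -0.5 ]
wrist 309.70691628693146 [0.139 0.512 0.384] [ 0.25 -0.11 -0.96]
```

View pics/scene0.png

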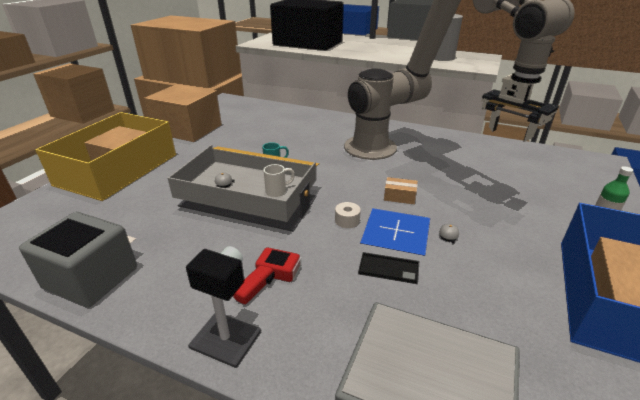

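View pics/wrist0.png

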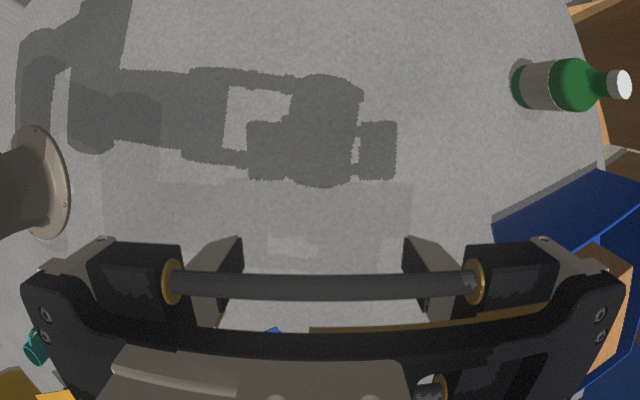

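Scene: white mug at (276,180) in the bin. Things that could be confused with it are the turquoise mug at (273,152) behind the bin, the label roll at (347,215), and the bell in the bin at (223,180). I choose the white one in the bin. The mat cross is at about (397,230). Next, a close crop to check.

```bash
python3 - <<'E'
from h import *
a=cv2.imread("pics/scene0.png")[135:245,160:340]; b=cv2.imread("pics/side0.png")
a=cv2.resize(a,None,fx=4,fy=4,interpolation=2); cv2.imwrite("pics/crop1.png",a)
s=cv2.imread("pics/scene0.png")
hsv=cv2.cvtColor(s,cv2.COLOR_BGR2HSV); m=cv2.inRange(hsv,(100,150,80),(125,255,255)); m[:,450:]=0;m[:190]=0
c=max(cv2.findContours(m,0,2)[0],key=cv2.contourArea); q=cv2.boxPoints(cv2.minAreaRect(c)); M=cv2.moments(cv2.convexHull(c)); print("mat",onz("scene",M['m10']/M['m00'],M['m01']/M['m00'],.003), onz("scene",397,230,.003))
for n,u,v,z in[("mug rim",275,169,.134),("handle",290,177,.1),("bell",223,185,.054),("roll",347,210,.045),("carton",401,185,.05),("bellc",449,238,0),("binTR near",303,214,.12*0+.054),("bin corner backL",206,152,.12),("backR",316,162,.12),("frontR",297,194,.12),("frontL",174,181,.12)]: print(n,onz("scene",u,v,z).round(3))
E
```

```text
mat [0.50598167 0.24387781 0.003     ] [0.49989045 0.24350709 0.003     ]
mug rim [ 0.524 -0.14   0.134]
handle [ 0.497 -0.105  0.1  ]
bell [ 0.559 -0.317  0.054]
roll [0.519 0.093 0.045]
carton [0.324 0.206 0.05 ]
bellc [0.473 0.389 0.   ]
binTR near [ 0.601 -0.012  0.054]
bin corner backL [ 0.492 -0.42   0.12 ]
backR [ 0.41  -0.056  0.12 ]
frontR [ 0.604 -0.028  0.12 ]
frontL [ 0.685 -0.39   0.12 ]
```

View pics/crop1.png

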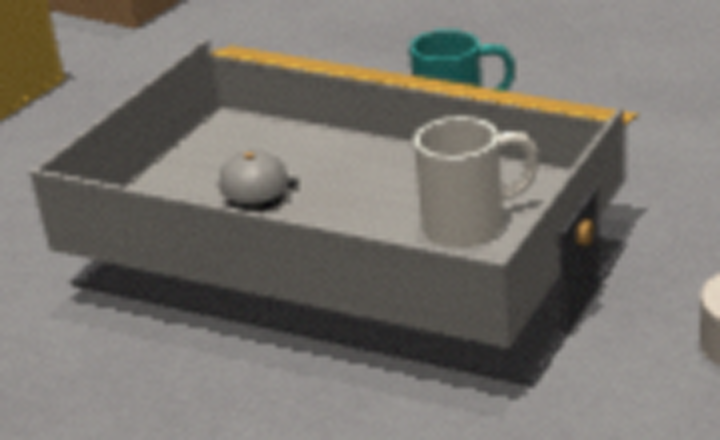

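View pics/side0.png

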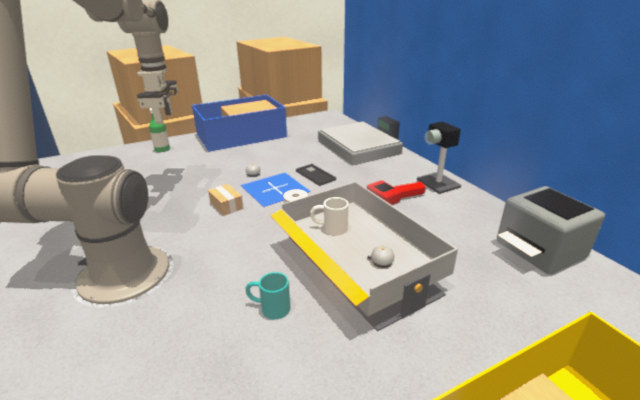

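The crop confirms it: a white mug upright in the bin's right half, handle pointing right in the scene view and left in the side view, which puts it at about 135° world. The jaws should close along about 45°.

```bash
python3 - <<'E'
from h import *
o=bot.get_obs();R=cv2.Rodrigues(np.array(o["ee_rot"]))[0];print(R.round(3)); y=R[:,1];print("jaw deg",np.degrees(np.arctan2(y[1],y[0])))
# refined mug: rim width contours in both views -> triangulate rim centre
pts=[("scene",160+455/4,135+135/4),("side",336,202)]
A=[];B=[]
for n,u,v in pts:
    c,d=ray(n,u,v);d/=np.linalg.norm(d);P=np.eye(3)-np.outer(d,d);A.append(P);B.append(P@c)
print(np.linalg.solve(sum(A),sum(B)), onz(*pts[1],.134))
print("turq", onz("scene",273,148,.08))
print("mat side", onz("side",275,189,.003))
E
```

```text
[[-0.001  0.397  0.918]
 [-0.001  0.918 -0.397]
 [-1.    -0.001 -0.   ]]
jaw deg 66.58195049774211
[ 0.52584353 -0.14454972  0.13428815] [ 0.52631771 -0.14507891  0.134     ]
turq [ 0.30635228 -0.27213351  0.08      ]
mat side [0.49340117 0.22624723 0.003     ]
```

```bash
python3 -m inch '{"travel":[[16,-31,3],[16,-31,3],[16,-31,3],[16,-31,3],[16,-31,3],[16,-31,3],[16,-31,3],[16,-31,3],[16,-31,3],[16,-31,3]],"turn":[-0.04,-0.04,-0.04,-0.04,-0.04,-0.04,-0.04,-0.04,-0.04,-0.02],"jaw":[1,1,1,1,1,1,1,1,1,1]}' 40
python3 -m inch '{"travel":[[16,-31,0],[16,-31,0],[16,-31,0],[16,-31,0],[16,-31,0],[16,-31,0],[16,-31,0],[16,-31,0],[16,-31,0],[10,-20,0]],"turn":[0,0,0,0,0,0,0,0,0,0],"jaw":[1,1,1,1,1,1,1,1,1,1]}'
python3 -m inch '{"travel":[[0,0,0],[0,0,0]],"turn":[0,0],"jaw":[1,1]}'
python3 - <<'E'
from h import *
o=bot.get_obs();R=cv2.Rodrigues(np.array(o["ee_rot"]))[0];y=R[:,1];print("jaw deg",np.degrees(np.arctan2(y[1],y[0])),o["ee_pos"])
import json;p=bot.camera_params("wrist");json.dump({k:np.array(v).tolist() for k,v in p.items()},open("wp.json","w"))
cv2.imwrite("pics/wrist1.png",bot.capture("wrist"))
E
```

```text
t: 0.98
ee_pos: [0.369, 0.1701, 0.2569]
ee_rot: [0.618, 1.481, -0.618]
wrist_force: [0.3, 0.2, 0.4]
finger_gap: 0.0916
t: 1.82
ee_pos: [0.5236, -0.1302, 0.2562]
ee_rot: [0.617, 1.481, -0.618]
wrist_force: [-1.4, 1.0, -0.1]
finger_gap: 0.0915
t: 1.98
ee_pos: [0.5226, -0.128, 0.2559]
ee_rot: [0.619, 1.483, -0.618]
wrist_force: [1.1, 0.3, 0.2]
finger_gap: 0.0918
jaw deg 44.68846909112064 [ 0.52255203 -0.12803005  0.2558679 ]
```

View pics/wrist1.png

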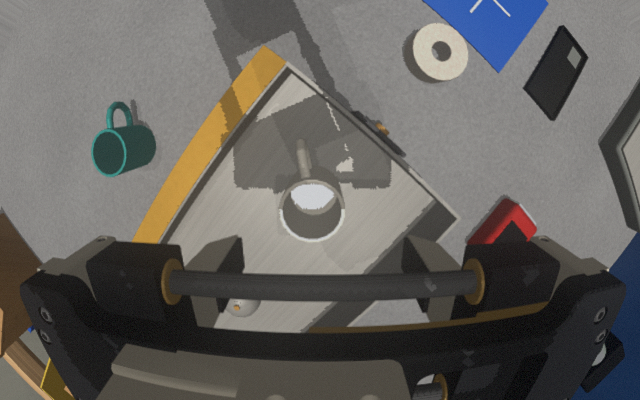

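Wrist view: mug rim centred at about (311,211), handle going up to about (303,141), mat cross at about (491,8), bell at (243,307).

```bash
python3 - <<'E'
from h import *
import json;p=json.load(open("wp.json"))
r=onz("wrist",311,211,.134,p)
print("rim",r,"L/R edges",onz("wrist",278,211,.134,p),onz("wrist",344,211,.134,p))
h=onz("wrist",303,141,.122,p);d=h-r;print("handle",h,np.degrees(np.arctan2(d[1],d[0])),np.hypot(d[0],d[1]))
print("cross",onz("wrist",491,8,.003,p)); print("bell",onz("wrist",243,307,.095,p))
print("delta mm",(r-np.array(bot.get_obs()["ee_pos"]))*1000)
E
```

```text
rim [ 0.52476448 -0.14622185  0.134     ] L/R edges [ 0.50232132 -0.16855144  0.134     ] [ 0.54707028 -0.12411917  0.134     ]
handle [ 0.47353631 -0.10510264  0.122     ] 141.2470988592517 0.06568952795901914
cross [0.51975537 0.22555368 0.003     ]
bell [ 0.56039468 -0.31094708  0.095     ]
delta mm [   2.52715717  -19.20265146 -122.15519666]
```

```bash
python3 -m inch '{"travel":[[1,-9,0],[1,-9,0],[0,0,-10],[0,0,-25],[0,0,-25],[0,0,-25],[0,0,-25],[0,0,0],[0,0,0]],"turn":[0.05,0.05,0,0,0,0,0,0,0],"jaw":[1,1,1,1,1,1,1,1,1]}'
python3 - <<'E'
from h import *
cv2.imwrite("pics/wrist2.png",bot.capture("wrist")[100:400,100:540])
E
```

```text
t: 2.78
ee_pos: [0.5237, -0.1438, 0.1459]
ee_rot: [0.54, 1.506, -0.539]
wrist_force: [-0.5, -0.0, 0.2]
finger_gap: 0.0917
```

View pics/wrist2.png

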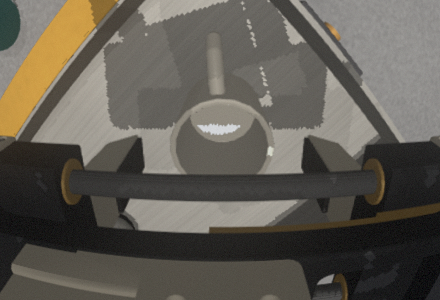

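The rim (crop x 171–273) sits centred between the fingers (145 and 303). I'll descend and grip.

```bash
python3 -m inch '{"travel":[[0,0,-15],[0,0,-15],[0,0,-15],[0,0,-13],[0,0,0],[0,0,0],[0,0,0],[0,0,0],[0,0,0],[0,0,0]],"turn":[0,0,0,0,0,0,0,0,0,0],"jaw":[1,1,1,1,1,1,-1,-1,-1,-1]}' 35
python3 -m inch '{"travel":[[0,0,0],[0,0,0],[0,0,0],[0,0,0],[0,0,0],[0,0,0]],"turn":[0,0,0,0,0,0],"jaw":[-1,-1,-1,-1,-1,-1]}'
```

```text
t: 3.67
ee_pos: [0.5251, -0.1454, 0.0895]
ee_rot: [0.539, 1.501, -0.539]
wrist_force: [-0.3, 0.3, -0.3]
finger_gap: 0.0697
t: 4.17
ee_pos: [0.5249, -0.1453, 0.0892]
ee_rot: [0.539, 1.502, -0.539]
wrist_force: [-1.3, -0.5, 4.7]
finger_gap: 0.0628
```

```bash
python3 -m inch '{"travel":[[0,0,4],[0,0,8],[0,0,12],[0,0,18],[0,0,22],[0,0,22],[0,0,22],[0,0,18],[0,0,12],[0,0,6]],"turn":[0,0,0,0,0,0,0,0,0,0],"jaw":[-1,-1,-1,-1,-1,-1,-1,-1,-1,-1]}'
python3 -m inch '{"travel":[[0,0,0],[0,0,0],[0,0,0]],"turn":[0,0,0],"jaw":[-1,-1,-1]}'
python3 - <<'E'
from h import *
s=bot.capture("scene");t=bot.capture("side")
cv2.imwrite("pics/both.png",np.vstack([s[100:260,150:470],t[100:260,190:510]]))
import numpy as np
for n,im in(("scene",s),("side",t)):
    hsv=cv2.cvtColor(im,cv2.COLOR_BGR2HSV); m=cv2.inRange(hsv,(100,150,80),(125,255,255)); 
    k=np.zeros_like(m)
    if n=="scene":k[200:260,350:440]=255
    else:k[172:215,235:315]=255
    m&=k
    c=max(cv2.findContours(m,0,2)[0],key=cv2.contourArea);q=cv2.approxPolyDP(cv2.convexHull(c),6,True)[:,0];print(n,q.tolist());w=np.array([onz(n,*map(float,x),.003)[:2] for x in q]);print(w.round(3).tolist(),w.mean(0))
E
```

```text
t: 5.0
ee_pos: [0.5251, -0.1454, 0.2349]
ee_rot: [0.539, 1.5, -0.539]
wrist_force: [0.6, 0.3, -2.2]
finger_gap: 0.0631
t: 5.25
ee_pos: [0.5241, -0.145, 0.2316]
ee_rot: [0.539, 1.505, -0.539]
wrist_force: [-0.2, 0.3, -2.3]
finger_gap: 0.0635
scene [[372, 209], [428, 218], [424, 254], [361, 242]]
[[0.426, 0.144], [0.403, 0.315], [0.575, 0.337], [0.594, 0.164]] [0.49952856 0.24027429]
side [[308, 191], [263, 205], [243, 185], [285, 174]]
[[0.588, 0.159], [0.42, 0.144], [0.405, 0.307], [0.569, 0.318]] [0.49522789 0.23206049]
```

View pics/both.png

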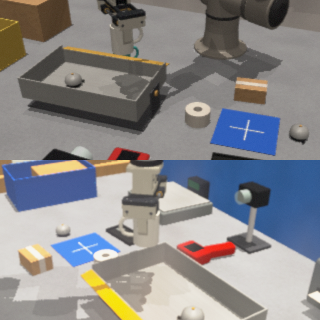

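The mug is held upright and clear, and the tray is level. Mat centre is about (0.498, 0.238), so I'll carry by (-26, +383) and then go down.

```bash
python3 -m inch '{"travel":[[-1,6,0],[-1,14,0],[-2,22,0],[-2,28,0],[-2,30,0],[-2,30,0],[-2,30,0],[-2,30,0],[-2,30,0],[-2,30,0]],"turn":[0,0,0,0,0,0,0,0,0,0],"jaw":[-1,-1,-1,-1,-1,-1,-1,-1,-1,-1]}'
python3 -m inch '{"travel":[[-2,30,0],[-2,28,0],[-2,26,0],[-2,22,0],[0,16,0],[0,9,0],[0,3,0],[0,0,0],[0,0,0],[0,0,0]],"turn":[0,0,0,0,0,0,0,0,0,0],"jaw":[-1,-1,-1,-1,-1,-1,-1,-1,-1,-1]}'
python3 -m inch '{"travel":[[0,0,-6],[0,0,-12],[0,0,-16],[0,0,-18],[0,0,-18],[0,0,-14],[0,0,-8],[0,0,-4],[0,0,0],[0,0,0]],"turn":[0,0,0,0,0,0,0,0,0,0],"jaw":[-1,-1,-1,-1,-1,-1,-1,-1,-1,-1]}'
python3 - <<'E'
from h import *
s=bot.capture("scene");t=bot.capture("side")
cv2.imwrite("pics/both2.png",cv2.resize(np.hstack([s[110:270,270:470],t[80:240,190:390]]),None,fx=2,fy=2))
E
```

```text
t: 6.18
ee_pos: [0.5056, 0.1073, 0.2327]
ee_rot: [0.539, 1.503, -0.538]
wrist_force: [0.3, 1.2, -2.8]
finger_gap: 0.0626
t: 7.02
ee_pos: [0.4987, 0.2379, 0.2327]
ee_rot: [0.54, 1.502, -0.54]
wrist_force: [-0.1, 0.1, -1.8]
finger_gap: 0.0633
t: 7.85
ee_pos: [0.4991, 0.2387, 0.1373]
ee_rot: [0.54, 1.502, -0.539]
wrist_force: [0.0, -0.2, -2.3]
finger_gap: 0.0634
```

View pics/both2.png

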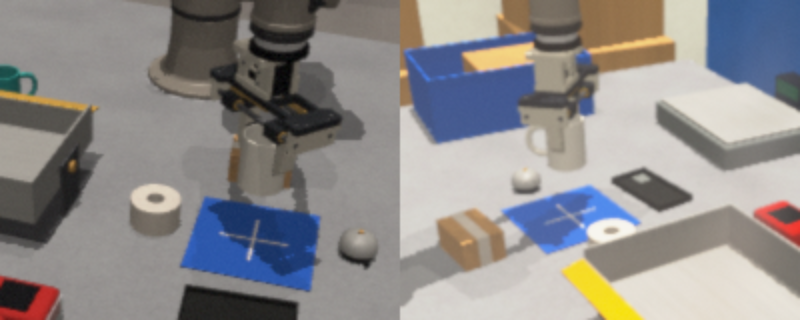

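The mug hangs upright over the mat, with its underside at about (401,204) in scene. Next I'll hold for 2.5 s and check the numbers.

```bash
for i in 1; do :; done
python3 -m inch '{"travel":[[0,0,0],[0,0,0],[0,0,0],[0,0,0],[0,0,0],[0,0,0],[0,0,0],[0,0,0],[0,0,0],[0,0,0]],"turn":[0,0,0,0,0,0,0,0,0,0],"jaw":[-1,-1,-1,-1,-1,-1,-1,-1,-1,-1]}'
python3 -m inch '{"travel":[[0,0,0],[0,0,0],[0,0,0],[0,0,0],[0,0,0],[0,0,0],[0,0,0],[0,0,0],[0,0,0],[0,0,0]],"turn":[0,0,0,0,0,0,0,0,0,0],"jaw":[-1,-1,-1,-1,-1,-1,-1,-1,-1,-1]}'
python3 -m inch '{"travel":[[0,0,0],[0,0,0],[0,0,0],[0,0,0],[0,0,0],[0,0,0],[0,0,0],[0,0,0],[0,0,0],[0,0,0]],"turn":[0,0,0,0,0,0,0,0,0,0],"jaw":[-1,-1,-1,-1,-1,-1,-1,-1,-1,-1]}'
python3 - <<'E'
from h import *
print(onz("scene",401,203,.1),onz("side",190+568/4*2/2*1.0,80+80,.1))
s=bot.capture("scene");a=cv2.imread("pics/scene0.png")
d=cv2.absdiff(s,a).max(2)
for n,(u,v) in dict(bell=(223,180),bellc=(449,232),roll=(347,215),case=(388,268),scanner=(268,275),lip=(240,152)).items(): print(n,d[v-8:v+9,u-8:u+9].mean().round(1))
E
```

```text
t: 8.78
ee_pos: [0.4987, 0.2388, 0.1367]
ee_rot: [0.539, 1.503, -0.539]
wrist_force: [0.5, -0.2, -2.2]
finger_gap: 0.063
t: 9.62
ee_pos: [0.4987, 0.2388, 0.1368]
ee_rot: [0.539, 1.503, -0.539]
wrist_force: [-0.1, -0.6, -1.8]
finger_gap: 0.0631
t: 10.45
ee_pos: [0.4987, 0.2388, 0.1367]
ee_rot: [0.539, 1.503, -0.539]
wrist_force: [0.1, 0.4, -1.8]
finger_gap: 0.0632
[0.50180291 0.24447584 0.1       ] [0.67863502 0.15635738 0.1       ]
bell 2.2
bellc 2.3
roll 2.2
case 3.5
scanner 3.5
lip 2.2
```

```bash
python3 - <<'E'
from h import *
print(onz("side",274,163,.1)); print(bot.sign_off())
E
```

```text
[0.4973815  0.22741809 0.1       ]
the job is handed in; nothing more can be done
None
```

I lifted the white mug out of the bin and carried it upright to the blue mat. I held it there for about 2.6 s and handed the job in at about 10.5 s with the mug still gripped; sign-off gives no verdict.

- **Position:** the tool stood still at (0.499, 0.239, 0.137), which puts the mug's underside at about 0.10 m. I put the mat centre at about (0.498, 0.238). That is roughly the mean of the two camera estimates, which were 9 mm apart.
- **Grip:** the finger opening stayed at 63 mm and the wrist carried a steady load of about 2 N.
- **Mug over mat:** in the scene view the mug's underside came out about 5 mm from the mat centre, and in the side view about 11 mm. They disagree slightly, but both are well within the 50 mm allowed.
- **Everything else:** comparing pictures from before and after showed no visible change at both bells, the label roll, the phone case, the scanner and the bin's lip. I did not compare the carton this way because the mug hides it in the scene view. It looked undisturbed in the side view. I measured neither the tray angle nor the mug's tilt; both looked level in the pictures.
- **Check that failed:** one side-view position (0.679, 0.156) was wrong because I had mistyped the pixel. I corrected it before handing in.

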